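Cradle the round speaker drivers for soldering

ROBOT

A 6-joint arm with a two-finger parallel gripper is mounted at the origin on the work surface. World frame = base frame: x ahead of the robot, y to its left, z up, the work surface at z = 0. Lengths are in m, angles in rad, forces in N, time in s.
With the tool pointing down it reaches from about 0.25 to 0.725 m from the base axis. Payload 4 kg.
Tool frame: the origin (TCP) lies at the very end of the fingers, on their centre line; the grasp point (between the pads) lies 19 mm behind it; x points along the fingers, z is the direction in which the jaws open and shut, and the axes are right-handed (so a half turn about x gives the same grasp; the last joint's range is limited). The gripper opens to 85 mm and grips with 20 to 120 N. Pads are 22 mm wide; open, the fingers measure 114 mm over their backs; the gripper's body (76 mm by 85 mm) begins 54 mm behind the grasp point. The pads swing forward as they close: fully open they stand 13 mm farther back than shut.
Start: joints at [1.204, 0.241, 0.005, 1.335, 0, 1.571], TCP at [0.179, 0.467, 0.231] pointing down, gripper open.
Joint ranges: [-2.72, 2.72], [-1.05, 1.87], [-1.09, 1.28], [-1.99, 2.15], [-1.42, 1.44], [-3.14, 3.14]. Speed limits (rad/s): [2.79, 2.79, 3.14, 3.14, 3.14, 3.14].

INTERFACE

Orientations are given as a unit quaternion [x, y, z, w].
In Python, from workcell import bot gives the robot as it stands.
- The arm moves only by the tool step_arm, never from a script. Its argument "series" is a list of rows, each an object of numbers: "x", "y", "z": the shift along the world's x, y, z in cm; "twist": the turn about the world's z in degrees; "jaw": the finger opening in cm, from 0 to 8.54. In form: [{"x": .., "y": .., "z": .., "twist": .., "jaw": ..}, ...]. A call has 1 to 10 rows; each row is the pose to reach, as a shift and turn from the pose measured when the call began; what a row does not reach only later rows make up. A row lasts 1/12 s, in which the tool goes at most 41.7 mm and 7.16 degrees, less where a joint would pass 70% of its speed; a pose out of reach is approached as far as the arm can. A call with a gripper value outside its range is refused whole. The fingers move at their own pace and stop on an object; the grip force is fixed at half the most. Time passes only in rows, so rows that repeat a pose let the fingers close. It gives the time, the measured TCP pose, the force and the opening at its end, in the units of the state.
- bot.get_obs(): the state, without advancing time (a new reading comes with each control period).
- bot.camera(name): name is "scene" or "top" or "wrist"; returns (picture, depth): 384x512x3 uint8, red, green, blue; 384x512 float32, m along the optical axis (not along the pixel's ray), 0 where there is no reading.
- bot.camera_info(name): a dict with "camera_matrix" (3x3 intrinsics, pixels), "R" (3x3) and "t" (3): a world point X has camera coordinates R X + t; the wrist camera has in their place "mount" (4x4, takes a point from camera to tool coordinates, whose origin is the TCP and whose axes are the tool frame's). Camera axes: x right, y down, z forward; pixel columns grow to the right and rows downward; lengths in m; the calibration is good to about 2 mm. A picture is of the moment at which its call begins: read the wrist's pose just before it. camera_info takes no time and is no camera call.
- bot.job_done(): hands the job in, once; it reports no verdict.
The state is a dict: "clock": time; "joint_pos": joint angles; "joint_vel": joint speeds; "tau": joint torques, N m; "eef_pos": TCP position; "tool_rot": TCP orientation; "ft_force": force on the tool from outside, world axes, zero at the start; "ft_torque": the same for the moment, N m; "grip_width": finger opening in m.
Only numpy, scipy, OpenCV 4.12 (cv2) and the standard library are available. Lean on these libraries where they do the work, as an engineer would, in place of code of your own. Each camera call takes 0.05 s, during which the arm holds its last target.

TASK

Three round speaker drivers lie face down on the bench: move each one into the round wooden cradle of its own size (largest in largest, middle-sized in middle-sized, smallest in smallest), still face down and lying flat on the cradle's floor, ready for soldering their tags. Lower them in gently rather than dropping them, and leave the square-framed driver, the glass dish, the tip stand and the pliers where they are.

Things in the scene. Friction and masses are not known exactly. Their poses are not given: they have to be found in the camera images.
- large_can (a point): Largest round speaker driver, loose, face down: flat round black frame 92 mm across, 6 mm thick; on it a shallow dark cone (basket), its top 14 mm above the face; on that a round dark steel magnet can 48 mm across, 14 to 50 mm above the face, bright back plate. Grip the can from above, fingertips clear of the basket. Point: on the can's axis, 36 mm above the face (and what it lies on); z up.
- medium_can (a point): Middle-sized round speaker driver, loose, face down: flat round black frame 74 mm across, 6 mm thick; on it a shallow dark cone (basket), its top 14 mm above the face; on that a round dark steel magnet can 38 mm across, 14 to 50 mm above the face, bright back plate. Grip the can from above, fingertips clear of the basket. Point: on the can's axis, 36 mm above the face (and what it lies on); z up.
- small_can (a point): Smallest round speaker driver, loose, face down: flat round black frame 56 mm across, 6 mm thick; on it a shallow dark cone (basket), its top 14 mm above the face; on that a round dark steel magnet can 28 mm across, 14 to 50 mm above the face, bright back plate. Grip the can from above, fingertips clear of the basket. Point: on the can's axis, 36 mm above the face (and what it lies on); z up.
- cradle_l: Largest cradle, fixed: a round dark wooden dish lined with grey felt, 116 mm across outside, 108 mm inside, rim 4 mm wide and 12 mm high, floor 5 mm above the bench. Origin: centre of its underside, on the bench; z up. A driver lying in it has its face on the floor, 5 mm above this origin.
- cradle_m: Middle-sized cradle, fixed: a round dark wooden dish lined with grey felt, 98 mm across outside, 90 mm inside, rim 4 mm wide and 12 mm high, floor 5 mm above the bench. Origin: centre of its underside, on the bench; z up. A driver lying in it has its face on the floor, 5 mm above this origin.
- cradle_s: Smallest cradle, fixed: a round dark wooden dish lined with grey felt, 80 mm across outside, 72 mm inside, rim 4 mm wide and 12 mm high, floor 5 mm above the bench. Origin: centre of its underside, on the bench; z up. A driver lying in it has its face on the floor, 5 mm above this origin.
- square_can (a point): A fourth speaker driver, loose, with a square black frame, 68 mm a side and 6 mm thick, otherwise like the round ones, face down (can 36 mm across, 14 to 50 mm above the face). To be left alone. This point is on the can's axis, 36 mm above the bench.
- dish: Small glass dish, 76 mm across the rim, 26 mm high, loose. To be left alone. Origin: centre of its underside.
- tipstand: White ceramic soldering tip stand, round, 68 mm across, 52 mm high with its tips, at the far side of the bench, loose. To be left alone. Origin: centre of its underside.
- pliers: Steel flat pliers, about 175 mm long, 56 mm wide, 12 mm high, lying at the far side of the bench, loose. To be left alone. Origin: underside of the pivot; jaws along its +x (to 56 mm), handles along -x (to 116 mm).
Mind the look-alikes: they are no part of the job. Leave any pink look-alike of the part that bears large_can alone.

How it is judged:
At the end, for the whole second after the job is handed in: Each round driver lies in the cradle of its own size: within 11 mm of its centre, face on the cradle's floor (its point 38 to 44 mm above the cradle's underside), level within 0.06 rad, released and at rest (horizontal distance between large_can and cradle_l below 0.011 m and z of large_can in the frame of cradle_l between 0.038 and 0.044 m and angle between each of large_can, medium_can, small_can's own z axis and vertical below 0.06 rad and linear speed of each of large, medium, small below 0.02 m/s and angular speed of each of large, medium, small below 0.2 rad/s and horizontal distance between medium_can and cradle_m below 0.011 m and z of medium_can in the frame of cradle_m between 0.038 and 0.044 m and horizontal distance between small_can and cradle_s below 0.011 m and z of small_can in the frame of cradle_s between 0.038 and 0.044 m); the robot touches nothing.
It fails at once if a driver is dropped into its cradle (faster than 0.6 m/s within 30 mm of the cradle's axis, with its face less than 34 mm above the bench) ((horizontal distance between large_can and cradle_l below 0.03 m and z of large_can in the frame of cradle_l below 0.07 m and linear speed of large above 0.6 m/s) or (horizontal distance between medium_can and cradle_m below 0.03 m and z of medium_can in the frame of cradle_m below 0.07 m and linear speed of medium above 0.6 m/s) or (horizontal distance between small_can and cradle_s below 0.03 m and z of small_can in the frame of cradle_s below 0.07 m and linear speed of small above 0.6 m/s)).
It fails at once if the square-framed driver is moved by more than 20 mm (distance of square_can from where it was at the start of the episode above 0.02 m).
It fails at once if the glass dish is moved by more than 20 mm (distance of dish from where it was at the start of the episode above 0.02 m).
It fails at once if the ceramic tip stand is moved by more than 20 mm (distance of tipstand from where it was at the start of the episode above 0.02 m).
It fails at once if the pliers are moved by more than 25 mm (distance of pliers from where it was at the start of the episode above 0.025 m).
It also fails if it takes over 93 s, if anything falls off the work surface, if the arm or the gripper's body presses on something with over 40 N, if the wrist force passes 120 N, or if a joint passes its speed limit or range.

## Working session

There is one attempt and no reset: what is moved stays moved. The work goes in short steps, Python scripts to look and compute and a tool call to move; the robot and the scene stay as the last step left them, time stands still between calls to the robot, and variables do not carry over. Pictures are saved under pics/ and viewed, and the job is handed in when it is done.

Besides the shell and the picture viewer there is one more tool, called after ">>>" as name(argument=value, ...) on one line, values as JSON. step_arm: Moves the arm, as the interface text tells. Its arguments: {"type":"object","properties":{"series":{"type":"array","items":{"type":"object","properties":{"x":{"type":"number"},"y":{"type":"number"},"z":{"type":"number"},"twist":{"type":"number"},"jaw":{"type":"number"}}}}},"required":["series"]}

```bash
ls; mkdir -p pics; python3 - <<'E'
from workcell import bot
import cv2,numpy as np
print(bot.get_obs())
for n in ["top","scene"]:
    p,d=bot.camera(n); cv2.imwrite(f"pics/{n}0.png",p[:,:,::-1]); np.save(f"{n}0.npy",d); np.save(f"{n}0rgb.npy",p)
    print(n,bot.camera_info(n))
print(bot.camera_info("wrist"))
E
```

```text
pics
{'clock': 0.0, 'joint_pos': array([ 1.20399606e+00,  2.41409008e-01,  3.73818416e-03,  1.33518524e+00,
       -2.33627001e-05,  1.57079879e+00]), 'joint_vel': array([-0.00113997, -0.00028706, -0.00312712,  0.0016332 ,  0.00066082,
       -0.0010993 ]), 'tau': array([ 1.01114816e-03, -3.72319472e+01,  2.52408385e+01,  1.68521918e-02,
        2.47028520e-04,  9.39788663e-06]), 'eef_pos': array([0.17909961, 0.4661589 , 0.23042025]), 'tool_rot': array([-0.40084605,  0.58339722,  0.40000765,  0.58220615]), 'ft_force': array([-0.28438849, -1.60013528,  0.05716504]), 'ft_torque': array([-0.01787708,  0.05686753,  0.01447057]), 'grip_width': 0.08498711575115811}
top {'camera_matrix': array([[457.4631502 ,   0.        , 253.92364851],
       [  0.        , 457.4631502 , 196.81965506],
       [  0.        ,   0.        ,   1.        ]]), 'R': array([[ 0.04883603, -0.99880458,  0.0021105 ],
       [-0.97672652, -0.04819816, -0.20900296],
       [ 0.20885483,  0.0081455 , -0.97791273]]), 't': array([0.03334678, 0.61049255, 1.18591097])}
scene {'camera_matrix': array([[397.37705949,   0.    
[... 152 characters left out ...]
0.85143207, -0.01163944],
       [ 0.7326274 ,  0.44412176, -0.51576444],
       [-0.43396906, -0.27896109, -0.85665137]]), 't': array([ 0.26522993, -0.45184083,  1.49801082])}
{'camera_matrix': array([[322.00459881,   0.        , 260.06631857],
       [  0.        , 322.00459881, 187.7311118 ],
       [  0.        ,   0.        ,   1.        ]]), 'mount': array([[-8.08704348e-05, -2.68787467e-01,  9.63199507e-01,
        -1.43524593e-01],
       [ 3.33519606e-04, -9.63199464e-01, -2.68787427e-01,
         6.76917484e-02],
       [ 9.99999941e-01,  2.99508964e-04,  1.67540250e-04,
         1.31471323e-04],
       [ 0.00000000e+00,  0.00000000e+00,  0.00000000e+00,
         1.00000000e+00]])}
```

View pics/top0.png

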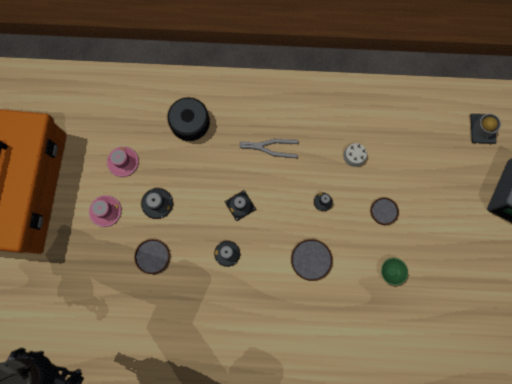

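View pics/scene0.png

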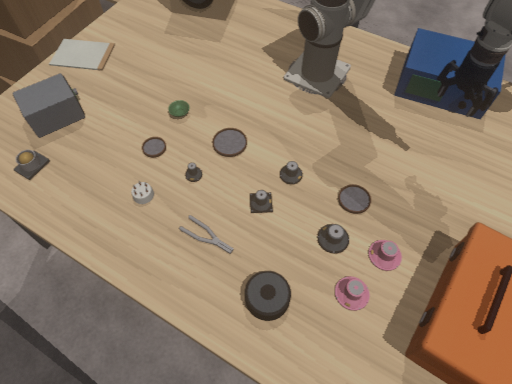

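The top view shows the large driver near (156,203), the medium at (227,253) and the small at (324,202). The square one is at (240,205). The cradles are at (312,260), (152,257) and (384,211), and the pink look-alikes at (122,161) and (104,210). Next I'll measure them.

```bash
cat > h.py <<'E'
import numpy as np,cv2
from workcell import bot
def ray(n,uv,z):
    c=bot.camera_info(n);K=c["camera_matrix"];R=c["R"];t=c["t"]
    o=-R.T@t; d=R.T@np.linalg.solve(K,np.array([uv[0],uv[1],1.]))
    return o+d*(z-o[2])/d[2]
def proj(n,X):
    c=bot.camera_info(n);q=c["camera_matrix"]@(c["R"]@np.array(X)+c["t"]);return q[:2]/q[2]
def cloud(n,d):
    c=bot.camera_info(n);K=c["camera_matrix"];v,u=np.mgrid[:384,:512]
    P=np.stack([(u-K[0,2])/K[0,0]*d,(v-K[1,2])/K[1,1]*d,d],-1)
    return (P-c["t"])@c["R"]
E
python3 - <<'E'
from h import *
T0={'L':(156,203),'M':(227,253),'S':(324,202),'Sq':(240,205),'cL':(312,260),'cM':(152,257),'cS':(384,211)}
nom={k:ray("top",v,0.01) for k,v in T0.items()}
for n in ["top","scene"]:
    d=np.load(n+"0.npy");P=cloud(n,d);rgb=np.load(n+"0rgb.npy").astype(int)
    print(n,"bench z",np.median(P[...,2][d>0]))
    for k,c in nom.items():
        near=(np.hypot(P[...,0]-c[0],P[...,1]-c[1])<0.085)&(d>0)
        if k[0]!='c':
            m=near&(P[...,2]>.042)&(P[...,2]<.06)&(np.hypot(P[...,0]-c[0],P[...,1]-c[1])<0.05)
            z=np.median(P[...,2][m]); tag=0.05
        else:
            m=near&(rgb.max(-1)<110)&(P[...,2]<.03);z=np.median(P[...,2][m]);tag=0.012
        lab=cv2.connectedComponentsWithStats(m.astype(np.uint8))
        i=1+np.argmax(lab[2][1:,4]);mm=lab[1]==i
        cs,_=cv2.findContours(mm.astype(np.uint8),cv2.RETR_EXTERNAL,cv2.CHAIN_APPROX_NONE)
        pts=cs[0][:,0].astype(float)
        W=np.array([ray(n,p,tag)[:2] for p in pts]); (cx,cy),r=cv2.minEnclosingCircle(W.astype(np.float32))
        print(k,"n",mm.sum(),"meanXYZ",P[mm].mean(0).round(4),"z",z.round(4),"circ",round(cx,4),round(cy,4),"diam",round(2*r,4),"ext",np.ptp(W,0).round(3))
E
```

```text
top bench z 0.0006920336784487545
L n 234 meanXYZ [0.5891 0.3411 0.0509] z 0.0511 circ 0.5897 0.3406 diam 0.0489 ext [0.048 0.046]
M n 155 meanXYZ [0.4567 0.1324 0.051 ] z 0.051 circ 0.4569 0.1326 diam 0.0378 ext [0.036 0.036]
S n 82 meanXYZ [ 0.6167 -0.1314  0.0506] z 0.0507 circ 0.6165 -0.1317 diam 0.0289 ext [0.026 0.025]
Sq n 133 meanXYZ [0.5951 0.1038 0.0509] z 0.0512 circ 0.5956 0.1032 diam 0.0368 ext [0.034 0.034]
cL n 1392 meanXYZ [ 0.4504 -0.1049  0.0072] z 0.0069 circ 0.4506 -0.1047 diam 0.1176 ext [0.114 0.114]
cM n 1060 meanXYZ [0.437  0.3386 0.0066] z 0.0064 circ 0.4365 0.3362 diam 0.1055 ext [0.097 0.101]
cS n 636 meanXYZ [ 0.5974 -0.3082  0.0079] z 0.0078 circ 0.5961 -0.3074 diam 0.0825 ext [0.081 0.079]
scene bench z -0.0006551687398419149
L n 214 meanXYZ [0.5919 0.3413 0.0491] z 0.0494 circ 0.5923 0.342 diam 0.0495 ext [0.048 0.047]
M n 109 meanXYZ [0.4591 0.1324 0.0489] z 0.0492 circ 0.4598 0.1329 diam 0.0413 ext [0.041 0.038]
S n 63 meanXYZ [ 0.6197 -0.1314  0.0487] z 0.0488 circ 0.6195 -0.1301 diam 0.0316 ext [0.029 0.027]
Sq n 109 meanXYZ [0.5977 0.1038 0.0488] z 0.0492 circ 0.5983 0.1037 diam 0.0378 ext [0.037 0.035]
cL n 241 meanXYZ [ 0.457  -0.1016  0.007 ] z 0.0063 circ 0.4549 -0.0985 diam 0.1207 ext [0.119 0.115]
cM n 644 meanXYZ [0.4365 0.3422 0.0057] z 0.0051 circ 0.4425 0.3406 diam 0.1018 ext [0.101 0.097]
cS n 177 meanXYZ [ 0.6009 -0.3031  0.0068] z 0.0065 circ 0.6024 -0.3025 diam 0.0855 ext [0.079 0.081]
```

```bash
python3 - <<'E'
from h import *
from scipy.spatial.transform import Rotation as Ro
o=bot.get_obs();print(Ro.from_quat(o["tool_rot"]).as_matrix().round(3))
for p in [(122,161),(104,210),(356,155),(270,148),(394,272),(190,118),(50,200)]: print(p,ray("top",p,.03).round(3))
E
```

```text
[[-0.001 -0.933  0.359]
 [-0.002  0.359  0.933]
 [-1.    -0.    -0.002]]
(122, 161) [0.701 0.445 0.03 ]
(104, 210) [0.557 0.48  0.03 ]
(356, 155) [ 0.752 -0.223  0.03 ]
(270, 148) [0.761 0.024 0.03 ]
(394, 272) [ 0.426 -0.327  0.03 ]
(190, 118) [0.841 0.261 0.03 ]
(50, 200) [0.578 0.634 0.03 ]
```

>>> step_arm(series=[{"x": 4, "y": -1.3, "twist": -4}, {"x": 8, "y": -2.5, "twist": -8}, {"x": 12, "y": -3.7, "twist": -12}, {"x": 16, "y": -4.9, "twist": -16}, {"x": 20, "y": -6.1, "twist": -20}, {"x": 24, "y": -7.4, "twist": -24}, {"x": 28, "y": -8.6, "twist": -28}, {"x": 32, "y": -9.8, "twist": -32}, {"x": 35, "y": -10.9, "twist": -36}, {"x": 35, "y": -10.9, "twist": -39}])

```text
$.series[0]: bad value
```

>>> step_arm(series=[{"x": 4, "y": -1.3, "z": 0, "twist": -4, "jaw": 8.5}, {"x": 8, "y": -2.5, "z": 0, "twist": -8, "jaw": 8.5}, {"x": 12, "y": -3.7, "z": 0, "twist": -12, "jaw": 8.5}, {"x": 16, "y": -4.9, "z": 0, "twist": -16, "jaw": 8.5}, {"x": 20, "y": -6.1, "z": 0, "twist": -20, "jaw": 8.5}, {"x": 24, "y": -7.4, "z": 0, "twist": -24, "jaw": 8.5}, {"x": 28, "y": -8.6, "z": 0, "twist": -28, "jaw": 8.5}, {"x": 32, "y": -9.8, "z": 0, "twist": -32, "jaw": 8.5}, {"x": 35, "y": -10.9, "z": 0, "twist": -36, "jaw": 8.5}, {"x": 35, "y": -10.9, "z": 0, "twist": -39, "jaw": 8.5}])

```text
clock: 0.93
eef_pos: [0.5346, 0.3536, 0.2282]
tool_rot: [-0.18, 0.685, 0.178, 0.683]
ft_force: [-0.9, 0.6, 0.1]
grip_width: 0.085
```

```bash
cat >> h.py <<'E'
from scipy.spatial.transform import Rotation as Ro
def wristcloud(name=None):
    o=bot.get_obs();p,d=bot.camera("wrist")
    if name: cv2.imwrite(f"pics/{name}.png",p[:,:,::-1])
    c=bot.camera_info("wrist");K=c["camera_matrix"];M=c["mount"];v,u=np.mgrid[:384,:512]
    P=np.stack([(u-K[0,2])/K[0,0]*d,(v-K[1,2])/K[1,1]*d,d],-1)
    Q=P@M[:3,:3].T+M[:3,3]; Rt=Ro.from_quat(o["tool_rot"]).as_matrix()
    return o,p,d,Q@Rt.T+o["eef_pos"]
def circ(P,m,near,r=.06):
    m=m&(np.hypot(P[...,0]-near[0],P[...,1]-near[1])<r)
    lab=cv2.connectedComponentsWithStats(m.astype(np.uint8));i=1+np.argmax(lab[2][1:,4]);mm=lab[1]==i
    W=P[mm];(cx,cy),rr=cv2.minEnclosingCircle(W[:,:2].astype(np.float32))
    return mm.sum(),W.mean(0).round(4),(round(cx,4),round(cy,4)),round(2*rr,4),W[:,2].min().round(4)
E
python3 - <<'E'
from h import *
o,p,d,P=wristcloud("w1")
print(o["eef_pos"],circ(P,(P[...,2]>.043)&(P[...,2]<.06)&(d>0),(.59,.341)))
print("bench",np.median(P[...,2][d>0]))
dk=(p.max(-1)<90)&(d>0)&(P[...,2]<.03)
print("cM",circ(P,dk,(.437,.339),.07))
E
```

```text
[0.53463623 0.35359211 0.22819492] (np.int64(1577), array([0.5887, 0.3451, 0.0511]), (0.5895, 0.3442), 0.0483, np.float64(0.0431))
bench 0.0014023560360505033
cM (np.int64(4667), array([0.4378, 0.343 , 0.0076]), (0.4375, 0.3407), 0.1032, np.float64(-0.0012))
```

View pics/w1.png

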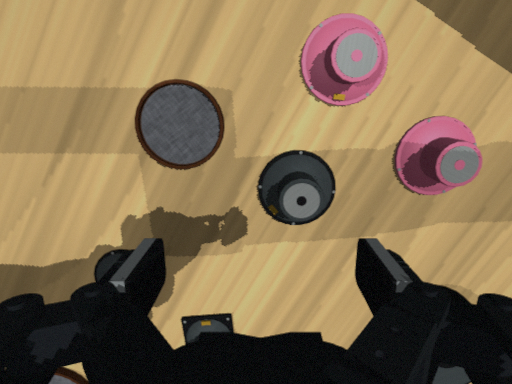

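The wrist view shows the large can at (300,200), the medium cradle at (180,124) and the pink look-alikes beyond. The large can measures about (0.590, 0.342), so all three cameras agree within 3 mm.

>>> step_arm(series=[{"x": 3, "y": -0.6, "z": -1, "twist": 0, "jaw": 8.5}, {"x": 5.5, "y": -1.2, "z": -4, "twist": 0, "jaw": 8.5}, {"x": 5.5, "y": -1.2, "z": -8, "twist": 0, "jaw": 8.5}, {"x": 5.5, "y": -1.2, "z": -12, "twist": 0, "jaw": 8.5}, {"x": 5.5, "y": -1.2, "z": -14, "twist": 0, "jaw": 8.5}, {"x": 5.5, "y": -1.2, "z": -16, "twist": 0, "jaw": 8.5}, {"x": 5.5, "y": -1.2, "z": -18, "twist": 0, "jaw": 8.5}, {"x": 5.5, "y": -1.2, "z": -19.5, "twist": 0, "jaw": 8.5}, {"x": 5.5, "y": -1.2, "z": -20.7, "twist": 0, "jaw": 8.5}, {"x": 5.5, "y": -1.2, "z": -20.7, "twist": 0, "jaw": 8.5}])

```text
clock: 1.82
eef_pos: [0.5841, 0.3421, 0.0178]
tool_rot: [-0.181, 0.687, 0.179, 0.68]
ft_force: [-0.2, -0.6, -0.7]
grip_width: 0.0849
```

>>> step_arm(series=[{"x": 0, "y": 0, "z": 0, "twist": 0, "jaw": 6}, {"x": 0, "y": 0, "z": 0, "twist": 0, "jaw": 5}, {"x": 0, "y": 0, "z": 0, "twist": 0, "jaw": 4}, {"x": 0, "y": 0, "z": 0, "twist": 0, "jaw": 4}, {"x": 0, "y": 0, "z": 0, "twist": 0, "jaw": 4}, {"x": 0, "y": 0, "z": 0, "twist": 0, "jaw": 4}, {"x": 0, "y": 0, "z": 0, "twist": 0, "jaw": 4}, {"x": 0, "y": 0, "z": 0, "twist": 0, "jaw": 4}])

```text
clock: 2.48
eef_pos: [0.5863, 0.3436, 0.0205]
tool_rot: [-0.181, 0.685, 0.18, 0.682]
ft_force: [2.1, 1.5, 6.2]
grip_width: 0.0467
```

>>> step_arm(series=[{"x": 0, "y": 0, "z": 0.5, "twist": 0, "jaw": 4}, {"x": 0, "y": 0, "z": 1.5, "twist": 0, "jaw": 4}, {"x": 0, "y": 0, "z": 3, "twist": 0, "jaw": 4}, {"x": 0, "y": 0, "z": 5, "twist": 0, "jaw": 4}, {"x": 0, "y": 0, "z": 7, "twist": 0, "jaw": 4}, {"x": 0, "y": 0, "z": 9, "twist": 0, "jaw": 4}, {"x": 0, "y": 0, "z": 11, "twist": 0, "jaw": 4}, {"x": 0, "y": 0, "z": 12, "twist": 0, "jaw": 4}, {"x": 0, "y": 0, "z": 12, "twist": 0, "jaw": 4}])

```text
clock: 3.23
eef_pos: [0.5873, 0.344, 0.1435]
tool_rot: [-0.18, 0.684, 0.18, 0.684]
ft_force: [0.8, 0.6, -2.6]
grip_width: 0.0469
```

```bash
python3 - <<'E'
from h import *
o=bot.get_obs();print(o["eef_pos"],o["joint_pos"].round(3),o["ft_force"].round(1),o["grip_width"])
p,d=bot.camera("scene");cv2.imwrite("pics/s2.png",cv2.resize(p[120:320,200:450,::-1],(750,600)))
o,p,d,P=wristcloud("w2")
E
```

```text
[0.58728829 0.34402589 0.14350207] [ 0.53   0.65   0.411  1.332 -0.     1.585] [ 0.8  0.6 -2.6] 0.046907997137871124
```

View pics/s2.png

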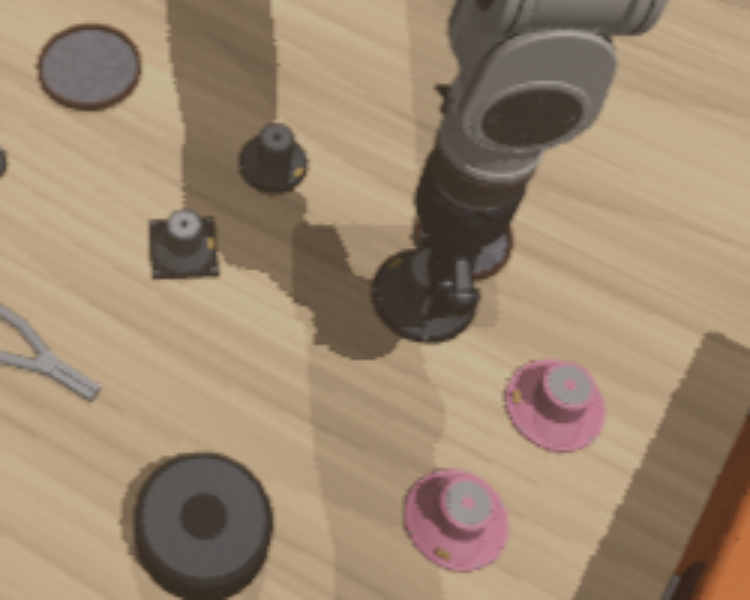

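View pics/w2.png

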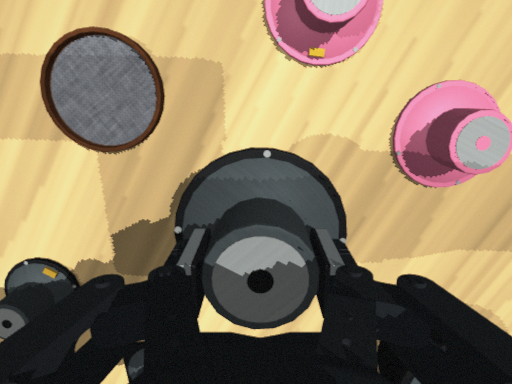

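Both views show the large driver held level, with the can at (260,280) in the wrist view. I'll measure where the can sits in the tool frame.

```bash
cat >> h.py <<'E'
def held(name=None,diam=.048):
    o,p,d,P=wristcloud(name)
    e=o["eef_pos"];Rt=Ro.from_quat(o["tool_rot"]).as_matrix()
    Q=(P-e)@Rt   # tool coords
    m=(d>0)&(np.abs(Q[...,2])<diam/2+.002)&(np.abs(Q[...,1])<.06)&(Q[...,0]>-.05)&(Q[...,0]<-.015)
    lab=cv2.connectedComponentsWithStats(m.astype(np.uint8));i=1+np.argmax(lab[2][1:,4]);mm=lab[1]==i
    q=Q[mm]; top=np.median(q[:,0]); s=q[np.abs(q[:,0]-top)<.003]
    # least squares plane for tilt
    A=np.c_[s[:,1:],np.ones(len(s))];pl=np.linalg.lstsq(A,s[:,0],rcond=None)[0]
    print("n",mm.sum(),"top x",top.round(4),"y ext",s[:,1].min().round(4),s[:,1].max().round(4),"z ext",s[:,2].min().round(4),s[:,2].max().round(4),"slope",pl[:2].round(3))
    cy=(s[:,1].min()+s[:,1].max())/2;cz=(s[:,2].min()+s[:,2].max())/2
    w=e+Rt@np.array([top,cy,cz]);print("eef",e.round(4),"can",w.round(4),"off",(w-e).round(4))
E
python3 - <<'E'
from h import *
held()
E
```

```text
n 12839 top x -0.0307 y ext -0.0254 0.0226 z ext -0.026 0.0259 slope [ 0.01  -0.002]
eef [0.5858 0.3432 0.1398] can [0.5866 0.3421 0.1705] off [ 0.0008 -0.0011  0.0307]
```

>>> step_arm(series=[{"x": -0.5, "y": -2, "z": 0, "twist": -2, "jaw": 4}, {"x": -1, "y": -5, "z": 0, "twist": -5, "jaw": 4}, {"x": -2, "y": -8, "z": 0, "twist": -8, "jaw": 4}, {"x": -3, "y": -11, "z": 0, "twist": -11, "jaw": 4}, {"x": -4, "y": -14, "z": 0, "twist": -14, "jaw": 4}, {"x": -5, "y": -17, "z": 0, "twist": -17, "jaw": 4}, {"x": -6, "y": -20, "z": 0, "twist": -20, "jaw": 4}, {"x": -7, "y": -23, "z": 0, "twist": -23, "jaw": 4}, {"x": -8, "y": -26, "z": 0, "twist": -26, "jaw": 4}, {"x": -9, "y": -29, "z": 0, "twist": -29, "jaw": 4}])

```text
clock: 4.22
eef_pos: [0.4931, 0.0514, 0.137]
tool_rot: [-0.003, 0.711, 0.002, 0.703]
ft_force: [0.8, 0.1, -3.4]
grip_width: 0.046
```

>>> step_arm(series=[{"x": -0.5, "y": -3, "z": 0, "twist": -3, "jaw": 4}, {"x": -1, "y": -6, "z": 0, "twist": -6, "jaw": 4}, {"x": -2, "y": -9, "z": 0, "twist": -9, "jaw": 4}, {"x": -3, "y": -12, "z": 0, "twist": -12, "jaw": 4}, {"x": -3.5, "y": -15, "z": 0, "twist": -15, "jaw": 4}, {"x": -4, "y": -18, "z": 0, "twist": -18, "jaw": 4}, {"x": -4.5, "y": -21, "z": 0, "twist": -20, "jaw": 4}, {"x": -5, "y": -24, "z": 0, "twist": -22, "jaw": 4}, {"x": -5, "y": -26, "z": 0, "twist": -22, "jaw": 4}, {"x": -5, "y": -26, "z": 0, "twist": -22, "jaw": 4}])

```text
clock: 5.05
eef_pos: [0.4418, -0.212, 0.1356]
tool_rot: [0.134, 0.699, -0.134, 0.69]
ft_force: [0.7, -0.3, -3.7]
grip_width: 0.0465
```

```bash
python3 - <<'E'
from h import *
held("w3")
o,p,d,P=wristcloud()
dk=(p.max(-1)<110)&(d>0)&(P[...,2]<.02)
print("cL",circ(P,dk,(.45,-.104),.08), "bench",np.median(P[...,2][(d>0)&(p.max(-1)>150)]))
print(o["joint_pos"].round(2))
E
```

```text
n 12842 top x -0.0308 y ext -0.0247 0.0229 z ext -0.026 0.0259 slope [ 0.01  -0.003]
eef [ 0.4418 -0.212   0.1356] can [ 0.4418 -0.2129  0.1664] off [ 0.     -0.0009  0.0308]
cL (np.int64(3087), array([ 0.4449, -0.1166,  0.0096]), (0.4489, -0.1043), 0.1185, np.float64(-0.0008)) bench 0.00084931516861525
[-0.44  0.29 -0.18  1.11 -0.    1.51]
```

View pics/w3.png

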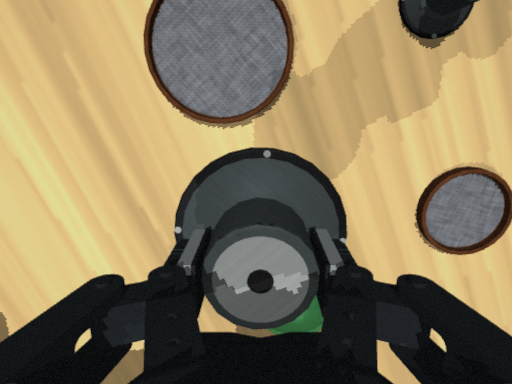

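The cradle rim is at (220,45), giving a centre near (0.450, -0.104), which agrees with the top camera. The driver is still level in the grip.

>>> step_arm(series=[{"x": 0.3, "y": 3, "z": 0, "twist": 3, "jaw": 4}, {"x": 0.6, "y": 6, "z": 0, "twist": 6, "jaw": 4}, {"x": 0.8, "y": 9, "z": 0, "twist": 9, "jaw": 4}, {"x": 0.8, "y": 10.9, "z": 0, "twist": 10, "jaw": 4}, {"x": 0.8, "y": 10.9, "z": -2, "twist": 10, "jaw": 4}, {"x": 0.8, "y": 10.9, "z": -4, "twist": 10, "jaw": 4}, {"x": 0.8, "y": 10.9, "z": -6, "twist": 10, "jaw": 4}, {"x": 0.8, "y": 10.9, "z": -7, "twist": 10, "jaw": 4}, {"x": 0.8, "y": 10.9, "z": -7.5, "twist": 10, "jaw": 4}, {"x": 0.8, "y": 10.9, "z": -7.5, "twist": 10, "jaw": 4}])

```text
clock: 5.98
eef_pos: [0.448, -0.0984, 0.0589]
tool_rot: [0.072, 0.71, -0.071, 0.697]
ft_force: [-1.1, 0.3, -3.0]
grip_width: 0.0465
```

```bash
python3 - <<'E'
from h import *
held("w4")
p,d=bot.camera("top");cv2.imwrite("pics/t4.png",cv2.resize(p[180:330,230:430,::-1],(800,600),interpolation=cv2.INTER_NEAREST))
E
```

```text
n 12869 top x -0.0308 y ext -0.025 0.0229 z ext -0.026 0.0259 slope [ 0.009 -0.002]
eef [ 0.448  -0.0984  0.0589] can [ 0.4483 -0.0995  0.0897] off [ 0.0003 -0.0011  0.0308]
```

View pics/w4.png

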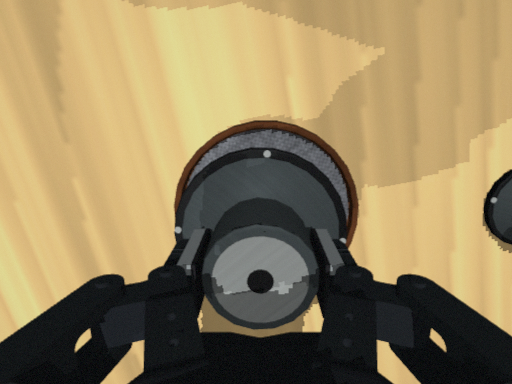

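>>> step_arm(series=[{"x": 0.2, "y": -0.4, "z": 0, "twist": 0, "jaw": 4}, {"x": 0.2, "y": -0.4, "z": -0.8, "twist": 0, "jaw": 4}, {"x": 0.2, "y": -0.4, "z": -1.6, "twist": 0, "jaw": 4}, {"x": 0.2, "y": -0.4, "z": -2.4, "twist": 0, "jaw": 4}, {"x": 0.2, "y": -0.4, "z": -2.8, "twist": 0, "jaw": 4}, {"x": 0.2, "y": -0.4, "z": -2.8, "twist": 0, "jaw": 4}, {"x": 0.2, "y": -0.4, "z": -2.8, "twist": 0, "jaw": 4}])

```text
clock: 6.67
eef_pos: [0.4512, -0.1031, 0.0321]
tool_rot: [0.072, 0.709, -0.071, 0.698]
ft_force: [0.4, -0.3, -3.2]
grip_width: 0.0463
```

```bash
python3 - <<'E'
from h import *
held("w5")
E
```

```text
n 12852 top x -0.0308 y ext -0.0251 0.023 z ext -0.026 0.0259 slope [ 0.01  -0.003]
eef [ 0.4512 -0.1031  0.0321] can [ 0.4514 -0.1042  0.0629] off [ 0.0002 -0.0011  0.0308]
```

View pics/w5.png

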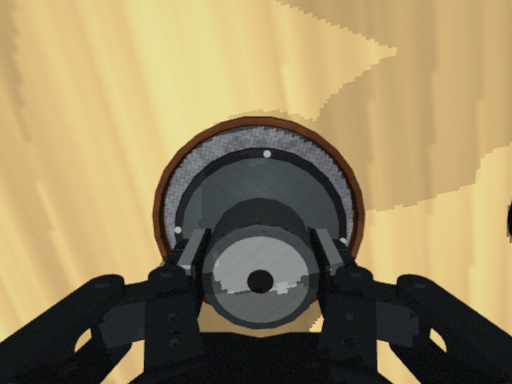

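The rim is symmetric about the driver (columns 155 to 365, can at 260). I'll lower it the rest of the way.

>>> step_arm(series=[{"x": 0, "y": 0, "z": -0.2, "twist": 0, "jaw": 4}, {"x": 0, "y": 0, "z": -0.4, "twist": 0, "jaw": 4}, {"x": 0, "y": 0, "z": -0.6, "twist": 0, "jaw": 4}, {"x": 0, "y": 0, "z": -0.7, "twist": 0, "jaw": 4}, {"x": 0, "y": 0, "z": -0.7, "twist": 0, "jaw": 4}, {"x": 0, "y": 0, "z": -0.7, "twist": 0, "jaw": 4}])

```text
clock: 7.22
eef_pos: [0.4518, -0.1032, 0.0259]
tool_rot: [0.072, 0.709, -0.071, 0.698]
ft_force: [-1.3, 1.5, 2.6]
grip_width: 0.0463
```

>>> step_arm(series=[{"x": 0, "y": 0, "z": 0, "twist": 0, "jaw": 5}, {"x": 0, "y": 0, "z": 0, "twist": 0, "jaw": 6}, {"x": 0, "y": 0, "z": 0, "twist": 0, "jaw": 7}, {"x": 0, "y": 0, "z": 0, "twist": 0, "jaw": 7.5}, {"x": 0, "y": 0, "z": 0, "twist": 0, "jaw": 7.5}, {"x": 0, "y": 0, "z": 2, "twist": 0, "jaw": 7.5}, {"x": 0, "y": 0, "z": 4, "twist": 0, "jaw": 7.5}, {"x": 0, "y": 0, "z": 8, "twist": 0, "jaw": 7.5}, {"x": 0, "y": 0, "z": 12, "twist": 0, "jaw": 7.5}, {"x": 0, "y": 0, "z": 13, "twist": 0, "jaw": 7.5}])

```text
clock: 8.05
eef_pos: [0.4551, -0.1039, 0.1618]
tool_rot: [0.072, 0.705, -0.072, 0.702]
ft_force: [0.9, -0.1, -0.0]
grip_width: 0.0754
```

```bash
python3 - <<'E'
from h import *
o,p,d,P=wristcloud("w6")
print(o["eef_pos"],circ(P,(P[...,2]>.048)&(P[...,2]<.065)&(d>0),(.45,-.104),.04))
E
```

```text
[ 0.45511082 -0.10394051  0.16184392] (np.int64(2661), array([ 0.4525, -0.1031,  0.0561]), (0.4521, -0.1044), 0.048, np.float64(0.0481))
```

View pics/w6.png

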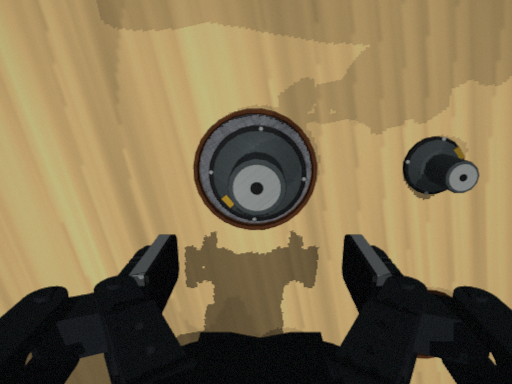

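The large driver sits in its cradle at (255,170) with an even felt gap, and its can is at (0.452, -0.104). Next is the small driver.

```bash
python3 - <<'E'
from h import *
o,p,d,P=wristcloud()
print(o["eef_pos"],circ(P,(P[...,2]>.045)&(P[...,2]<.06)&(d>0),(.617,-.131),.04))
E
```

```text
[ 0.4554836  -0.10401609  0.1616984 ] (np.int64(968), array([ 0.6152, -0.1294,  0.0509]), (0.6166, -0.1303), 0.0285, np.float64(0.0451))
```

>>> step_arm(series=[{"x": 3, "y": -0.5, "z": 0, "twist": 0, "jaw": 7.5}, {"x": 6, "y": -1, "z": 0, "twist": 0, "jaw": 7.5}, {"x": 9, "y": -1.5, "z": 0, "twist": 0, "jaw": 7}, {"x": 12, "y": -2, "z": 0, "twist": 0, "jaw": 7}, {"x": 15, "y": -2.5, "z": -1, "twist": 0, "jaw": 7}, {"x": 16.2, "y": -2.7, "z": -3, "twist": 0, "jaw": 7}, {"x": 16.2, "y": -2.7, "z": -5, "twist": 0, "jaw": 7}, {"x": 16.2, "y": -2.7, "z": -7, "twist": 0, "jaw": 7}, {"x": 16.2, "y": -2.7, "z": -7, "twist": 0, "jaw": 7}])

```text
clock: 8.9
eef_pos: [0.6119, -0.1298, 0.0818]
tool_rot: [0.072, 0.71, -0.071, 0.696]
ft_force: [-1.6, 0.7, -0.3]
grip_width: 0.0699
```

>>> step_arm(series=[{"x": 0.4, "y": -0.1, "z": 0, "twist": 0, "jaw": 7}, {"x": 0.4, "y": -0.1, "z": -1.5, "twist": 0, "jaw": 7}, {"x": 0.4, "y": -0.1, "z": -3, "twist": 0, "jaw": 6.5}, {"x": 0.4, "y": -0.1, "z": -4.5, "twist": 0, "jaw": 6}, {"x": 0.4, "y": -0.1, "z": -5.5, "twist": 0, "jaw": 6}, {"x": 0.4, "y": -0.1, "z": -6, "twist": 0, "jaw": 6}, {"x": 0.4, "y": -0.1, "z": -6, "twist": 0, "jaw": 6}])

```text
clock: 9.48
eef_pos: [0.6152, -0.1307, 0.0209]
tool_rot: [0.073, 0.711, -0.071, 0.696]
ft_force: [-0.1, -0.8, -0.9]
grip_width: 0.0597
```

>>> step_arm(series=[{"x": 0, "y": 0, "z": 0, "twist": 0, "jaw": 4.5}, {"x": 0, "y": 0, "z": 0, "twist": 0, "jaw": 3.5}, {"x": 0, "y": 0, "z": 0, "twist": 0, "jaw": 2}, {"x": 0, "y": 0, "z": 0, "twist": 0, "jaw": 2}, {"x": 0, "y": 0, "z": 0, "twist": 0, "jaw": 2}, {"x": 0, "y": 0, "z": 0, "twist": 0, "jaw": 2}, {"x": 0, "y": 0, "z": 0, "twist": 0, "jaw": 2}, {"x": 0, "y": 0, "z": 0, "twist": 0, "jaw": 2}])

```text
clock: 10.15
eef_pos: [0.6163, -0.1309, 0.0224]
tool_rot: [0.072, 0.71, -0.071, 0.697]
ft_force: [-1.0, -0.3, 6.1]
grip_width: 0.0263
```

>>> step_arm(series=[{"x": 0, "y": 0, "z": 0.5, "twist": 0, "jaw": 2}, {"x": 0, "y": 0, "z": 1.5, "twist": 0, "jaw": 2}, {"x": 0, "y": 0, "z": 3, "twist": 0, "jaw": 2}, {"x": 0, "y": 0, "z": 5, "twist": 0, "jaw": 2}, {"x": 0, "y": 0, "z": 7, "twist": 0, "jaw": 2}, {"x": 0, "y": 0, "z": 9, "twist": 0, "jaw": 2}, {"x": 0, "y": 0, "z": 11, "twist": 0, "jaw": 2}, {"x": 0, "y": 0, "z": 12, "twist": 0, "jaw": 2}, {"x": 0, "y": 0, "z": 12, "twist": 0, "jaw": 2}])

```text
clock: 10.9
eef_pos: [0.618, -0.1313, 0.1458]
tool_rot: [0.072, 0.708, -0.071, 0.699]
ft_force: [0.9, -0.5, -1.1]
grip_width: 0.0263
```

```bash
python3 - <<'E'
from h import *
held("w7",.028)
E
```

```text
n 5719 top x -0.029 y ext -0.0133 0.0146 z ext -0.0159 0.0159 slope [ 0.021 -0.007]
eef [ 0.618  -0.1313  0.1458] can [ 0.6185 -0.1307  0.1748] off [0.0005 0.0006 0.029 ]
```

View pics/w7.png

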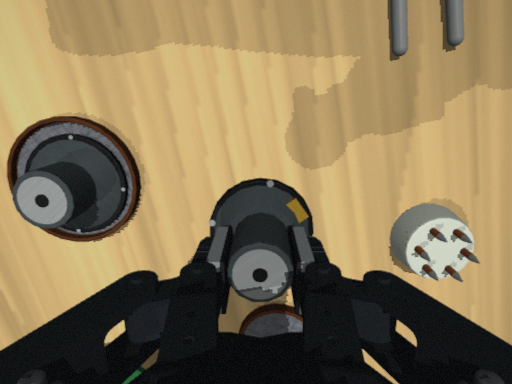

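The small driver is held level, with the can at (260,272). I'll pass beyond its cradle so the wrist camera can see it.

>>> step_arm(series=[{"x": -0.3, "y": -2, "z": 0, "twist": -2, "jaw": 2}, {"x": -0.7, "y": -5, "z": 0, "twist": -4, "jaw": 2}, {"x": -1.2, "y": -8, "z": 0, "twist": -7, "jaw": 2}, {"x": -1.7, "y": -11, "z": 0, "twist": -9, "jaw": 2}, {"x": -2.3, "y": -14, "z": 0, "twist": -12, "jaw": 2}, {"x": -3, "y": -17, "z": 0, "twist": -15, "jaw": 2}, {"x": -3.6, "y": -20, "z": 0, "twist": -18, "jaw": 2}, {"x": -4.3, "y": -23, "z": 0, "twist": -20, "jaw": 2}, {"x": -5, "y": -26, "z": 0, "twist": -22, "jaw": 2}, {"x": -5, "y": -26, "z": 0, "twist": -22, "jaw": 2}])

```text
clock: 11.78
eef_pos: [0.5637, -0.3967, 0.1409]
tool_rot: [0.208, 0.683, -0.206, 0.669]
ft_force: [0.1, 1.1, -1.3]
grip_width: 0.0263
```

```bash
python3 - <<'E'
from h import *
held("w8",.028)
o,p,d,P=wristcloud()
dk=(p.max(-1)<115)&(d>0)&(P[...,2]<.02)
print("cS",circ(P,dk,(.598,-.306),.06), "bench",np.median(P[...,2][(d>0)&(p.max(-1)>150)]))
E
```

```text
n 5717 top x -0.029 y ext -0.013 0.0146 z ext -0.016 0.0159 slope [ 0.022 -0.01 ]
eef [ 0.5637 -0.3967  0.1409] can [ 0.5646 -0.3963  0.1698] off [0.0009 0.0005 0.0289]
cS (np.int64(7589), array([ 0.5986, -0.3047,  0.0075]), (0.5957, -0.3075), 0.0841, np.float64(-0.0019)) bench 0.0008493334930453622
```

View pics/w8.png

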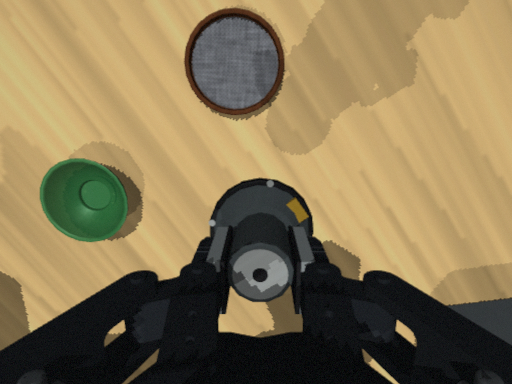

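>>> step_arm(series=[{"x": 1, "y": 2.5, "z": 0, "twist": 2, "jaw": 2}, {"x": 2, "y": 5, "z": 0, "twist": 4, "jaw": 2}, {"x": 2.8, "y": 7.5, "z": 0, "twist": 6, "jaw": 2}, {"x": 3.3, "y": 9, "z": 0, "twist": 8, "jaw": 2}, {"x": 3.3, "y": 9, "z": -2, "twist": 8, "jaw": 2}, {"x": 3.3, "y": 9, "z": -4, "twist": 8, "jaw": 2}, {"x": 3.3, "y": 9, "z": -6, "twist": 8, "jaw": 2}, {"x": 3.3, "y": 9, "z": -7.5, "twist": 8, "jaw": 2}, {"x": 3.3, "y": 9, "z": -8, "twist": 8, "jaw": 2}, {"x": 3.3, "y": 9, "z": -8, "twist": 8, "jaw": 2}])

```text
clock: 12.72
eef_pos: [0.5969, -0.3004, 0.0586]
tool_rot: [0.159, 0.698, -0.155, 0.681]
ft_force: [0.4, -0.6, -1.0]
grip_width: 0.0268
```

>>> step_arm(series=[{"x": 0, "y": 0, "z": 0, "twist": 0, "jaw": 2}])

```text
clock: 12.8
eef_pos: [0.5975, -0.3002, 0.0593]
tool_rot: [0.159, 0.698, -0.155, 0.681]
ft_force: [-0.0, 0.0, -0.6]
grip_width: 0.0263
```

```bash
python3 - <<'E'
from h import *
held("w9",.028)
E
```

```text
n 5701 top x -0.029 y ext -0.0132 0.0146 z ext -0.0159 0.016 slope [ 0.021 -0.011]
eef [ 0.5975 -0.3002  0.0593] can [ 0.5984 -0.2999  0.0882] off [0.001  0.0003 0.029 ]
```

View pics/w9.png

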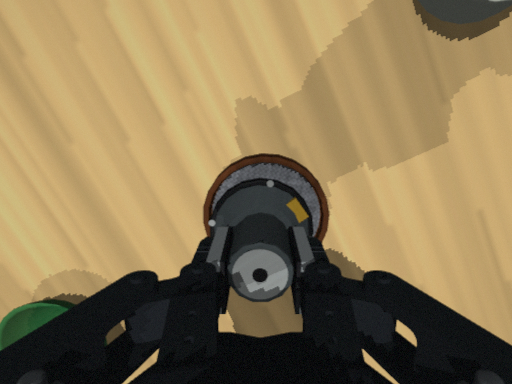

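>>> step_arm(series=[{"x": 0, "y": -0.6, "z": 0, "twist": 0, "jaw": 2}, {"x": 0, "y": -0.6, "z": -0.8, "twist": 0, "jaw": 2}, {"x": 0, "y": -0.6, "z": -1.6, "twist": 0, "jaw": 2}, {"x": 0, "y": -0.6, "z": -2.2, "twist": 0, "jaw": 2}, {"x": 0, "y": -0.6, "z": -2.5, "twist": 0, "jaw": 2}, {"x": 0, "y": -0.6, "z": -2.5, "twist": 0, "jaw": 2}, {"x": 0, "y": -0.6, "z": -2.5, "twist": 0, "jaw": 2}])

```text
clock: 13.43
eef_pos: [0.5969, -0.3058, 0.0335]
tool_rot: [0.159, 0.698, -0.155, 0.68]
ft_force: [-0.1, -0.7, -0.9]
grip_width: 0.0263
```

```bash
python3 - <<'E'
from h import *
held("w10",.028)
E
```

```text
n 5728 top x -0.029 y ext -0.0135 0.0147 z ext -0.016 0.016 slope [ 0.021 -0.008]
eef [ 0.5969 -0.3058  0.0335] can [ 0.5978 -0.3056  0.0625] off [0.0009 0.0002 0.029 ]
```

View pics/w10.png

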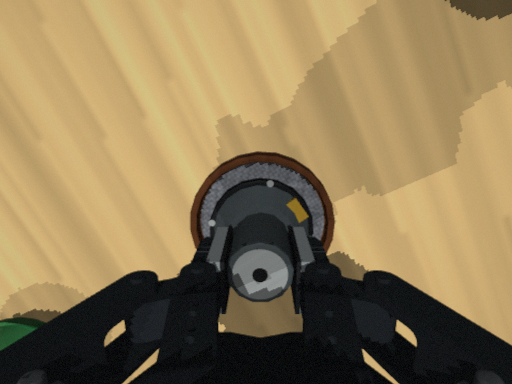

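The rim spans columns 192 to 333 and the can is at 260, so it is centred. I'll lower it and release.

>>> step_arm(series=[{"x": 0, "y": 0, "z": -0.2, "twist": 0, "jaw": 2}, {"x": 0, "y": 0, "z": -0.4, "twist": 0, "jaw": 2}, {"x": 0, "y": 0, "z": -0.6, "twist": 0, "jaw": 2}, {"x": 0, "y": 0, "z": -0.7, "twist": 0, "jaw": 2}, {"x": 0, "y": 0, "z": -0.7, "twist": 0, "jaw": 2}, {"x": 0, "y": 0, "z": -0.7, "twist": 0, "jaw": 2}])

```text
clock: 13.98
eef_pos: [0.5974, -0.306, 0.0276]
tool_rot: [0.159, 0.698, -0.155, 0.681]
ft_force: [-0.1, 1.8, 3.3]
grip_width: 0.0262
```

>>> step_arm(series=[{"x": 0, "y": 0, "z": 0, "twist": 0, "jaw": 3}, {"x": 0, "y": 0, "z": 0, "twist": 0, "jaw": 4}, {"x": 0, "y": 0, "z": 0, "twist": 0, "jaw": 5}, {"x": 0, "y": 0, "z": 0, "twist": 0, "jaw": 6}, {"x": 0, "y": 0, "z": 0, "twist": 0, "jaw": 6}, {"x": 0, "y": 0, "z": 2, "twist": 0, "jaw": 6}, {"x": 0, "y": 0, "z": 4, "twist": 0, "jaw": 6}, {"x": 0, "y": 0, "z": 8, "twist": 0, "jaw": 6}, {"x": 0, "y": 0, "z": 12, "twist": 0, "jaw": 6}, {"x": 0, "y": 0, "z": 13, "twist": 0, "jaw": 7.5}])

```text
clock: 14.82
eef_pos: [0.6004, -0.3075, 0.1654]
tool_rot: [0.158, 0.694, -0.156, 0.685]
ft_force: [1.1, 0.1, 2.0]
grip_width: 0.0703
```

```bash
python3 - <<'E'
from h import *
o,p,d,P=wristcloud("w11")
print(o["eef_pos"],circ(P,(P[...,2]>.048)&(P[...,2]<.065)&(d>0),(.598,-.306),.04))
E
```

```text
[ 0.60039595 -0.30752823  0.16543121] (np.int64(900), array([ 0.599 , -0.3048,  0.0559]), (0.5986, -0.3055), 0.0279, np.float64(0.0483))
```

View pics/w11.png

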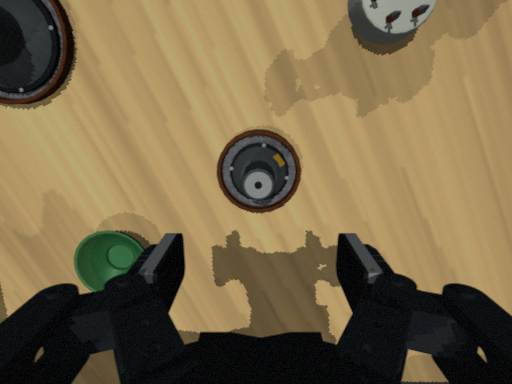

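The small driver is seated, concentric in its cradle at (258,170). Now the medium one.

>>> step_arm(series=[{"x": -1.2, "y": 3.5, "z": 0, "twist": 4, "jaw": 7.5}, {"x": -2.4, "y": 7.2, "z": 0, "twist": 8, "jaw": 7.5}, {"x": -3.6, "y": 10.9, "z": 0, "twist": 12, "jaw": 7.5}, {"x": -4.8, "y": 14.6, "z": 0, "twist": 16, "jaw": 7.5}, {"x": -6, "y": 18.3, "z": 0, "twist": 20, "jaw": 7.5}, {"x": -7.2, "y": 22, "z": 0, "twist": 24, "jaw": 7.5}, {"x": -8.4, "y": 25.7, "z": 0, "twist": 28, "jaw": 7.5}, {"x": -9.6, "y": 29.4, "z": 0, "twist": 32, "jaw": 7.5}, {"x": -10.8, "y": 33, "z": 0, "twist": 36, "jaw": 7.5}, {"x": -12, "y": 36, "z": 0, "twist": 42, "jaw": 7.5}])

```text
clock: 15.7
eef_pos: [0.4796, 0.0544, 0.1651]
tool_rot: [-0.103, 0.704, 0.102, 0.695]
ft_force: [0.4, 0.8, 0.1]
grip_width: 0.0752
```

```bash
python3 - <<'E'
from h import *
o,p,d,P=wristcloud("w12")
print(o["eef_pos"],circ(P,(P[...,2]>.045)&(P[...,2]<.06)&(d>0),(.458,.1325),.04),o["joint_pos"].round(2))
E
```

```text
[0.47956777 0.05436668 0.16512865] (np.int64(1982), array([0.4566, 0.1345, 0.0512]), (0.4567, 0.1345), 0.038, np.float64(0.0474)) [ 0.11  0.26 -0.15  1.17 -0.    1.39]
```

View pics/w12.png

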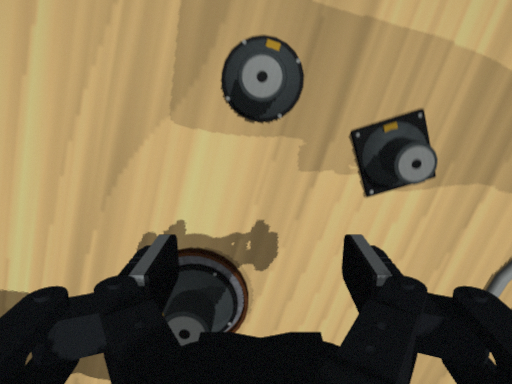

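The medium can is at (262,77), measured at (0.457, 0.1335).

>>> step_arm(series=[{"x": -1.2, "y": 3, "z": 0, "twist": 0, "jaw": 7.5}, {"x": -2.2, "y": 6, "z": 0, "twist": 0, "jaw": 7.5}, {"x": -2.2, "y": 7.7, "z": -1, "twist": 0, "jaw": 7.5}, {"x": -2.2, "y": 7.7, "z": -4, "twist": 0, "jaw": 7.5}, {"x": -2.2, "y": 7.7, "z": -7, "twist": 0, "jaw": 7.5}, {"x": -2.2, "y": 7.7, "z": -8.5, "twist": 0, "jaw": 7.5}, {"x": -2.2, "y": 7.7, "z": -8.5, "twist": 0, "jaw": 7.5}, {"x": -2.2, "y": 7.7, "z": -8.5, "twist": 0, "jaw": 7.5}])

```text
clock: 16.42
eef_pos: [0.4543, 0.1353, 0.0792]
tool_rot: [-0.105, 0.705, 0.106, 0.693]
ft_force: [-0.2, 0.4, 0.6]
grip_width: 0.0749
```

>>> step_arm(series=[{"x": 0.2, "y": -0.2, "z": 0, "twist": 0, "jaw": 7.5}, {"x": 0.2, "y": -0.2, "z": -1.5, "twist": 0, "jaw": 7.5}, {"x": 0.2, "y": -0.2, "z": -3, "twist": 0, "jaw": 7}, {"x": 0.2, "y": -0.2, "z": -4.5, "twist": 0, "jaw": 7}, {"x": 0.2, "y": -0.2, "z": -5.4, "twist": 0, "jaw": 7}, {"x": 0.2, "y": -0.2, "z": -5.8, "twist": 0, "jaw": 7}, {"x": 0.2, "y": -0.2, "z": -5.8, "twist": 0, "jaw": 7}])

```text
clock: 17.0
eef_pos: [0.4565, 0.1331, 0.0213]
tool_rot: [-0.104, 0.705, 0.106, 0.693]
ft_force: [-0.6, -0.2, -0.6]
grip_width: 0.0699
```

>>> step_arm(series=[{"x": 0, "y": 0, "z": 0, "twist": 0, "jaw": 5.5}, {"x": 0, "y": 0, "z": 0, "twist": 0, "jaw": 4.5}, {"x": 0, "y": 0, "z": 0, "twist": 0, "jaw": 3}, {"x": 0, "y": 0, "z": 0, "twist": 0, "jaw": 3}, {"x": 0, "y": 0, "z": 0, "twist": 0, "jaw": 3}, {"x": 0, "y": 0, "z": 0, "twist": 0, "jaw": 3}, {"x": 0, "y": 0, "z": 0, "twist": 0, "jaw": 3}, {"x": 0, "y": 0, "z": 0, "twist": 0, "jaw": 3}])

```text
clock: 17.67
eef_pos: [0.457, 0.1332, 0.0225]
tool_rot: [-0.104, 0.705, 0.106, 0.694]
ft_force: [-2.1, -0.7, 6.4]
grip_width: 0.0363
```

>>> step_arm(series=[{"x": 0, "y": 0, "z": 0.5, "twist": 0, "jaw": 3}, {"x": 0, "y": 0, "z": 1.5, "twist": 0, "jaw": 3}, {"x": 0, "y": 0, "z": 3, "twist": 0, "jaw": 3}, {"x": 0, "y": 0, "z": 5, "twist": 0, "jaw": 3}, {"x": 0, "y": 0, "z": 7, "twist": 0, "jaw": 3}, {"x": 0, "y": 0, "z": 9, "twist": 0, "jaw": 3}, {"x": 0, "y": 0, "z": 11, "twist": 0, "jaw": 3}, {"x": 0, "y": 0, "z": 12, "twist": 0, "jaw": 3}, {"x": 0, "y": 0, "z": 12, "twist": 0, "jaw": 3}])

```text
clock: 18.42
eef_pos: [0.459, 0.1338, 0.146]
tool_rot: [-0.104, 0.702, 0.107, 0.696]
ft_force: [0.1, -0.3, -3.4]
grip_width: 0.0365
```

```bash
python3 - <<'E'
from h import *
held("w13",.038)
E
```

```text
n 8700 top x -0.0288 y ext -0.0172 0.0205 z ext -0.0209 0.0209 slope [ 0.02  -0.008]
eef [0.459  0.1338 0.146 ] can [0.4588 0.1353 0.1747] off [-0.0002  0.0015  0.0288]
```

View pics/w13.png

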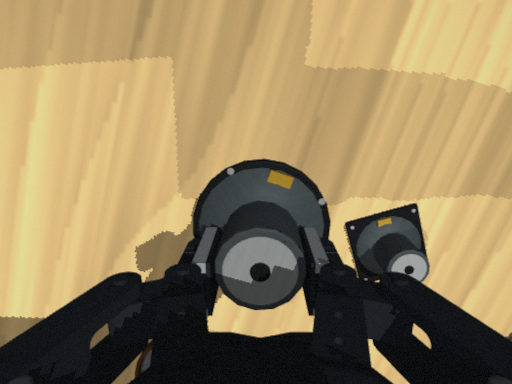

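The medium driver is held level, with the can at (260,270). I'll move toward its cradle and look on the way.

>>> step_arm(series=[{"x": 0, "y": 1.5, "z": 0, "twist": 3, "jaw": 3}, {"x": 0, "y": 4, "z": 0, "twist": 7, "jaw": 3}, {"x": 0, "y": 6.5, "z": 0, "twist": 11, "jaw": 3}, {"x": 0, "y": 8.5, "z": 0, "twist": 15, "jaw": 3}, {"x": 0, "y": 9.5, "z": 0, "twist": 18, "jaw": 3}, {"x": 0, "y": 10, "z": 0, "twist": 20, "jaw": 3}, {"x": 0, "y": 10, "z": 0, "twist": 20, "jaw": 3}, {"x": 0, "y": 10, "z": 0, "twist": 20, "jaw": 3}])

```text
clock: 19.13
eef_pos: [0.4571, 0.2332, 0.1431]
tool_rot: [-0.225, 0.675, 0.225, 0.665]
ft_force: [-1.0, 0.6, -2.8]
grip_width: 0.0365
```

```bash
python3 - <<'E'
from h import *
held("w14",.038)
o,p,d,P=wristcloud()
dk=(p.max(-1)<115)&(d>0)&(P[...,2]<.02)
print("cM",circ(P,dk,(.437,.34),.07), "bench",np.median(P[...,2][(d>0)&(p.max(-1)>150)]))
hi=(d>0)&(P[...,2]>.009)&(P[...,2]<.02)
print("rim",circ(P,hi,(.437,.34),.06))
E
```

```text
n 8718 top x -0.0288 y ext -0.0174 0.0205 z ext -0.0209 0.021 slope [ 0.02  -0.008]
eef [0.4571 0.2332 0.1431] can [0.4566 0.2346 0.1719] off [-0.0005  0.0014  0.0288]
cM (np.int64(5559), array([0.4338, 0.3313, 0.0077]), (0.4369, 0.3399), 0.1022, np.float64(-0.0011)) bench 0.0009076179419851005
rim (np.int64(1819), array([0.4424, 0.3415, 0.0125]), (0.438, 0.343), 0.0982, np.float64(0.009))
```

View pics/w14.png

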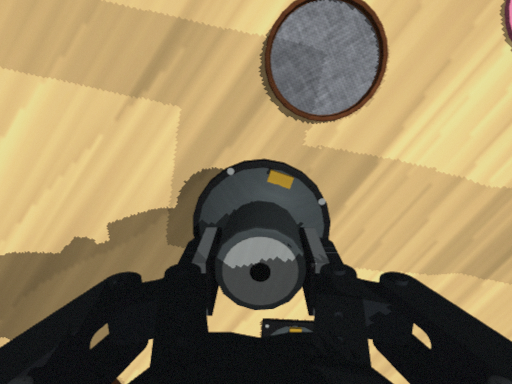

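The rim is at (325,57), centre about (0.438, 0.341).

>>> step_arm(series=[{"x": -0.4, "y": 2.5, "z": 0, "twist": 1, "jaw": 3}, {"x": -0.9, "y": 5, "z": 0, "twist": 2, "jaw": 3}, {"x": -1.4, "y": 7.5, "z": 0, "twist": 2, "jaw": 3}, {"x": -1.9, "y": 9.5, "z": 0, "twist": 2, "jaw": 3}, {"x": -1.9, "y": 10.3, "z": -1, "twist": 2, "jaw": 3}, {"x": -1.9, "y": 10.3, "z": -3, "twist": 2, "jaw": 3}, {"x": -1.9, "y": 10.3, "z": -5, "twist": 2, "jaw": 3}, {"x": -1.9, "y": 10.3, "z": -7, "twist": 2, "jaw": 3}, {"x": -1.9, "y": 10.3, "z": -8, "twist": 2, "jaw": 3}, {"x": -1.9, "y": 10.3, "z": -8, "twist": 2, "jaw": 3}])

```text
clock: 20.07
eef_pos: [0.4366, 0.3333, 0.0603]
tool_rot: [-0.237, 0.674, 0.235, 0.659]
ft_force: [0.3, -0.6, -3.2]
grip_width: 0.0365
```

>>> step_arm(series=[{"x": 0, "y": 0, "z": 0, "twist": 0, "jaw": 3}])

```text
clock: 20.15
eef_pos: [0.4371, 0.333, 0.0605]
tool_rot: [-0.236, 0.674, 0.235, 0.66]
ft_force: [-0.2, -0.5, -3.1]
grip_width: 0.0364
```

```bash
python3 - <<'E'
from h import *
held("w15",.038)
E
```

```text
n 8703 top x -0.0288 y ext -0.0174 0.0205 z ext -0.021 0.021 slope [ 0.018 -0.007]
eef [0.4371 0.333  0.0605] can [0.4367 0.3344 0.0892] off [-0.0004  0.0015  0.0288]
```

View pics/w15.png

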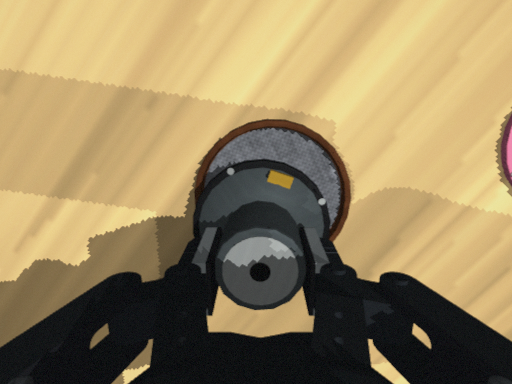

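>>> step_arm(series=[{"x": 0.1, "y": 0.6, "z": 0, "twist": 0, "jaw": 3}, {"x": 0.1, "y": 0.6, "z": -0.6, "twist": 0, "jaw": 3}, {"x": 0.1, "y": 0.6, "z": -1.4, "twist": 0, "jaw": 3}, {"x": 0.1, "y": 0.6, "z": -2.2, "twist": 0, "jaw": 3}, {"x": 0.1, "y": 0.6, "z": -2.6, "twist": 0, "jaw": 3}, {"x": 0.1, "y": 0.6, "z": -2.6, "twist": 0, "jaw": 3}, {"x": 0.1, "y": 0.6, "z": -2.6, "twist": 0, "jaw": 3}])

```text
clock: 20.78
eef_pos: [0.4373, 0.3382, 0.0337]
tool_rot: [-0.237, 0.675, 0.235, 0.659]
ft_force: [0.2, 0.3, -4.2]
grip_width: 0.0362
```

```bash
python3 - <<'E'
from h import *
held("w16",.038)
E
```

```text
n 8720 top x -0.0288 y ext -0.0177 0.0204 z ext -0.0209 0.021 slope [ 0.02  -0.009]
eef [0.4373 0.3382 0.0337] can [0.4371 0.3396 0.0624] off [-0.0002  0.0014  0.0288]
```

View pics/w16.png

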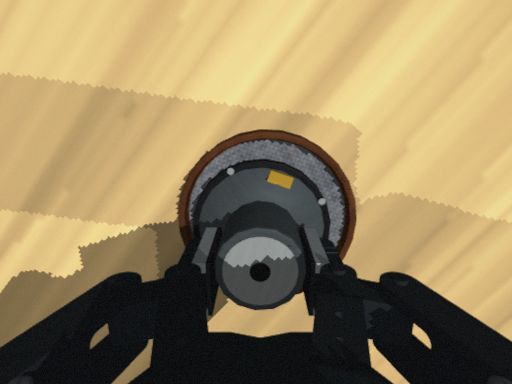

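The rim spans columns 179 to 355, so its centre at 267 is about 2 mm outward of the can at 260. I'll nudge outward while lowering.

>>> step_arm(series=[{"x": 0.15, "y": 0.15, "z": 0, "twist": 0, "jaw": 3}, {"x": 0.15, "y": 0.15, "z": -0.2, "twist": 0, "jaw": 3}, {"x": 0.15, "y": 0.15, "z": -0.4, "twist": 0, "jaw": 3}, {"x": 0.15, "y": 0.15, "z": -0.6, "twist": 0, "jaw": 3}, {"x": 0.15, "y": 0.15, "z": -0.7, "twist": 0, "jaw": 3}, {"x": 0.15, "y": 0.15, "z": -0.7, "twist": 0, "jaw": 3}, {"x": 0.15, "y": 0.15, "z": -0.7, "twist": 0, "jaw": 3}])

```text
clock: 21.42
eef_pos: [0.4393, 0.3401, 0.0278]
tool_rot: [-0.236, 0.674, 0.235, 0.659]
ft_force: [-1.7, -1.3, 2.7]
grip_width: 0.0366
```

>>> step_arm(series=[{"x": 0, "y": 0, "z": 0, "twist": 0, "jaw": 4}, {"x": 0, "y": 0, "z": 0, "twist": 0, "jaw": 5}, {"x": 0, "y": 0, "z": 0, "twist": 0, "jaw": 6}, {"x": 0, "y": 0, "z": 0, "twist": 0, "jaw": 7}, {"x": 0, "y": 0, "z": 0, "twist": 0, "jaw": 7}, {"x": 0, "y": 0, "z": 2, "twist": 0, "jaw": 7}, {"x": 0, "y": 0, "z": 4, "twist": 0, "jaw": 7}, {"x": 0, "y": 0, "z": 8, "twist": 0, "jaw": 7}, {"x": 0, "y": 0, "z": 12, "twist": 0, "jaw": 7}, {"x": 0, "y": 0, "z": 16, "twist": 0, "jaw": 7}])

```text
clock: 22.25
eef_pos: [0.4388, 0.3397, 0.189]
tool_rot: [-0.237, 0.674, 0.235, 0.659]
ft_force: [0.6, 1.8, -0.1]
grip_width: 0.0702
```

>>> step_arm(series=[{"x": -2, "y": 0, "z": 2, "twist": 0, "jaw": 7}, {"x": -5, "y": 0, "z": 2, "twist": 0, "jaw": 7}, {"x": -8, "y": -1, "z": 2, "twist": 0, "jaw": 7}, {"x": -11, "y": -2, "z": 2, "twist": 0, "jaw": 7}, {"x": -12, "y": -3, "z": 2, "twist": 0, "jaw": 7}, {"x": -12, "y": -3, "z": 2, "twist": 0, "jaw": 7}])

```text
clock: 22.75
eef_pos: [0.3161, 0.308, 0.2093]
tool_rot: [-0.237, 0.675, 0.235, 0.658]
ft_force: [-0.2, -0.8, -0.2]
grip_width: 0.0697
```

```bash
python3 - <<'E'
from h import *
o,p,d,P=wristcloud("w17"); print(o["ft_force"].round(1))
print("wrist M",circ(P,(P[...,2]>.048)&(P[...,2]<.065)&(d>0),(.439,.341),.04))
for n in ["top","scene"]:
    p,d=bot.camera(n);P=cloud(n,d);cv2.imwrite(f"pics/{n}9.png",p[:,:,::-1])
    for k,c in {'L':(.4515,-.104),'M':(.439,.341),'S':(.598,-.306),'Sq':(.596,.1035)}.items():
        m=(P[...,2]>.046)&(P[...,2]<.065)&(d>0)
        try: print(n,k,circ(P,m,c,.045))
        except Exception as e: print(n,k,e)
E
```

```text
[-0.2 -0.8 -0.2]
wrist M (np.int64(1179), array([0.4369, 0.342 , 0.0558]), (0.4389, 0.3414), 0.0387, np.float64(0.0482))
top L (np.int64(254), array([ 0.4524, -0.1055,  0.0562]), (0.4531, -0.1059), 0.0484, np.float64(0.047))
top M (np.int64(163), array([0.4396, 0.3381, 0.0557]), (0.4398, 0.3394), 0.0384, np.float64(0.0485))
top S (np.int64(86), array([ 0.5981, -0.3054,  0.0559]), (0.5987, -0.3071), 0.0291, np.float64(0.0468))
top Sq (np.int64(127), array([0.5953, 0.1037, 0.0512]), (0.5961, 0.1042), 0.0363, np.float64(0.0461))
scene L (np.int64(151), array([ 0.455 , -0.1053,  0.0538]), (0.4523, -0.1078), 0.0518, np.float64(0.0466))
scene M (np.int64(125), array([0.4422, 0.3385, 0.0536]), (0.4416, 0.3393), 0.0397, np.float64(0.0462))
scene S (np.int64(59), array([ 0.6013, -0.3056,  0.0536]), (0.5999, -0.3067), 0.0288, np.float64(0.0464))
scene Sq (np.int64(97), array([0.5969, 0.1036, 0.0496]), (0.5963, 0.1032), 0.0357, np.float64(0.0461))
```

View pics/w17.png

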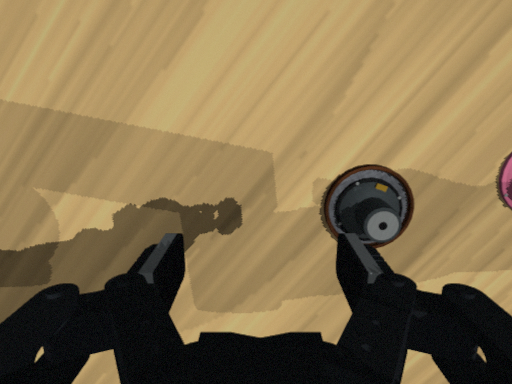

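View pics/top9.png

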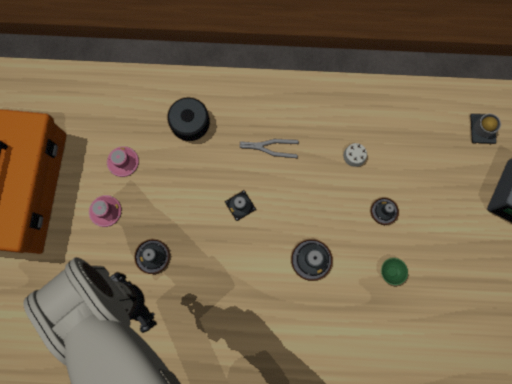

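The top view shows all three drivers in their cradles at (313,260), (152,257) and (385,211), with everything else where it was. The can tops read 5 mm higher than on the bench, and the offsets from the cradle centres are about 2 to 3 mm.

```bash
python3 -c "
from workcell import bot
print(bot.job_done(), bot.get_obs()['clock'])"
```

```text
the job is handed in; nothing more can be done
the job is handed in; nothing more can be done
```

All three round drivers are in the cradles of their own size, face down and released. I handed the job in at about 23 s of the 93 s allowed, and the hand-in gives no verdict.

I gripped each can, carried it over and lowered it slowly until the wrist force showed it touching the floor. Then I opened the jaws and backed the arm well clear.

- **Position:** in the top camera, the cans are about 2–3 mm from their cradle centres, against the 11 mm allowed.
- **Height:** the can tops read about 56 mm, about 5 mm higher than on the bench, so the faces are on the cradle floors. The scene camera reads them about 2 mm lower, in line with the offset it showed from the start.
- **Level:** in the grip, just before lowering, the drivers measured within about 0.02 rad of level. I did not measure tilt again after release; the pictures show them lying flat.
- **Other items:** the square-framed driver measures within 2 mm of where it was. The dish, tip stand, pliers and pink look-alikes look unmoved in the final top picture, but I did not measure them.

The camera positions disagreed by 2–3 mm, about what the calibration promises. My first move call was refused because it left out a field; nothing moved.

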